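# Fit a copper lap to the lapping machine and hold its keyed collar down

### The arm

A 6-joint arm with a two-finger parallel gripper is mounted at the origin on a cart in front of the work surface, level with it; the furniture and walls round the work are solid. World frame = base frame: x ahead of the robot, y to its left, z up, the work surface at z = 0. Lengths are in m, angles in degrees, forces in N, time in s.
With the tool pointing down it reaches from about 0.225 to 0.875 m from the base axis. Payload 3.4 kg.
Tool frame: the origin (TCP) lies between the finger pads; the fingertips stand 14 mm ahead of it and the grasp point (between the pads) lies 5 mm behind it (tips_ahead is the distance from the TCP to the fingertips, in m); z points along the fingers, y is the line along which they close (so a half turn about z gives the same grasp; the last joint's range is limited). The gripper opens to 85 mm and grips with 20 to 120 N. Pads are 22 mm wide; open, the fingers measure 114 mm over their backs; the gripper's body (76 mm by 85 mm) begins 54 mm behind the grasp point. The pads swing forward as they close: fully open they stand 13 mm farther back than shut.
Start: joints at [59.931, 15.808, 86.224, -0, 77.962, -6.933], TCP at [0.226, 0.529, 0.245] pointing down, gripper open.
Joint ranges: [-165.64, 165.64], [-43.16, 119.46], [12.63, 154.43], [-67.54, 247.53], [6.08, 155.33], [-154.97, 154.97]. Speed limits (degrees/s): [147.25, 147.25, 180, 180, 180, 180].

### API

Orientations are given as a 3x3 rotation matrix whose columns are the frame's x, y, z axes.
In Python, from station import * gives the robot as it stands.
- The arm moves only by the tool arm_command, never from a script. Its argument "increments" is a list of rows, each a list of 2 entries, a list of its own where there are three numbers: the shift along the tool's x, y, z in units of 25 mm (1.0 is 25 mm), then the turn about the tool's z in degrees. A call has 1 to 10 rows; each row shifts and turns the commanded pose from where the row before left it, along the tool's axes as they then stand; what a row does not reach is not made up. A row lasts 1/8 s, in which the tool goes at most 62.5 mm and 10.7 degrees, less where a joint would pass 70% of its speed; a pose out of reach is approached as far as the arm can. A call is refused whole if a number of a shift passes 1 or a number of a turn 10.7, either way. A call with a gripper value outside its range is refused whole. "claw" is the finger opening in mm, from 0 to 85.4, set as the call begins (left out, the last holds). The fingers move at their own pace and stop on an object; "force" is the grip in N (left out, the last holds). Time passes only in rows, so rows that do not move let the fingers close. It gives the time, the measured TCP pose, the force, the opening and the grip force at its end, in the units of the state.
- get_state(): the state, without advancing time (a new reading comes with each control period).
- snapshot(name): name is "scene" or "top" or "wrist"; returns (picture, depth): 384x512x3 uint8, red, green, blue; 384x512 float32, m along the optical axis (not along the pixel's ray), 0 where there is no reading.
- camera_params(name): a dict with "fx", "fy", "cx", "cy" (pixels), "k1" (the pictures are not rectified: a ray, as slopes to the right and down, at radius r is drawn at 1 + k1 r^2 times it, then the intrinsics apply), "extrinsics" (4x4, takes a point from world to camera coordinates); the wrist camera has in their place "T_tool_cam" (4x4, takes a point from camera to tool coordinates, whose origin is the TCP and whose axes are the flange's). Camera axes: x right, y down, z forward; pixel columns grow to the right and rows downward; lengths in m; the calibration is good to about 2 mm. A picture is of the moment at which its call begins: read the wrist's pose just before it. camera_params takes no time and is no camera call.
- sign_off(): hands the job in; it is judged then, once.
The state is a dict: "time_s": time; "q": joint angles; "qvel": joint speeds; "tau": joint torques, N m; "position": TCP position; "ee_rot": TCP orientation; "wrist_force": force on the tool from outside, world axes, zero at the start; "ft_torque": the same for the moment, N m; "grip_width": finger opening in m; "gripper_force": force on a finger pad.
Only numpy, scipy, OpenCV 4.12 (cv2) and the standard library are available. Lean on these libraries where they do the work, as an engineer would, in place of code of your own. Each camera call takes 0.05 s, during which the arm holds its last target. There are 200 camera calls.

### The job

Mount the copper-faced lap on the little lapping machine: lower it by its hub over the spindle, without letting it drop, until it lies flat on the platen. Then put the knurled collar over the spindle, turn it under light pressure until its hidden keyway drops over the spindle's cross pin, and push it down against the spring until it sits flush on the lap's hub; finish while still holding it pressed down there, so that I can do up its grub screw. Leave the dark grey lap, the loupe, the red-lidded pot and the charcoal block where they are.

Things in the scene. Friction and masses are not known exactly. Their poses are not given: they have to be found in the camera images.
- machine: grey bench lapping machine, fixed, 176 x 186 mm and 54 mm high, a round black splash pan on top (175 mm across, rim 76 mm above the bench), control strip towards the robot. Origin on the bench under the spindle axis, z up. The steel spindle stands upright in the middle of the pan, locked against turning. A wooden drawer chest, taller than it, stands close behind it
- platen (a point): centre of the platen's flat top (aluminium disc, 92 mm across, 68 mm above the bench), on the spindle axis; z up along the spindle. From here up the spindle is 25 mm thick to 12 mm, a cone to 22 mm, then 14 mm thick up to its tip
- spindle_tip (a point): top of the spindle on its axis, 56 mm above the platen. A 4 mm brass cross pin goes through the spindle 10 mm below it (46 mm above the platen) and sticks out to 10.5 mm from the axis on both sides; its direction differs each time and is not reported. A brass spring plunger 8 mm thick stands 10 mm out of the tip
- copper_lap: the lap to mount: disc 100 mm across, 8 mm thick, copper face, on the bench with its aluminium hub up; hub 40 mm in diameter, its top 26 mm above the underside; 27 mm bore right through. Origin at the centre of the underside, z up; about 0.3 kg. Take it across the hub from above. Seated, its underside lies on the platen
- grey_lap: a second lap of the same size and shape with a dark grey face; not wanted, leave it alone. Origin at the centre of the underside. The two laps may lie in each other's place
- collar: knurled dark steel collar with bare aluminium skirt, 44 mm in diameter, 42 mm high, closed top, standing open end down on the bench. Origin at the centre of its lower end, z up; about 0.15 kg. Home, its lower end is 26 mm above the platen, on the hub of the seated lap. A spring pushes it up with 4 N from 6 mm above home, 9 N at home
- collar_key (a point): point in the collar, 9 mm above its lower end, where the recess (28 mm wide) ends and the 15.5 mm bore begins, with 4 keyways 6.6 mm wide in the collar's x and y directions, blind at 34 mm. Off a keyway, this end stops on the pin, the collar 13 mm above home; within about 0.13 rad of a keyway it drops. A quarter turn always finds one; it binds while twisted hard against the pin
- loupe: black eye loupe, 35 mm across and 26 mm high, standing on the bench; bystander. Origin at the centre of its underside
- red_pot: small pot with a red lid, 52 mm across and 42 mm high; bystander. Origin at the centre of its underside
- charcoal: black charcoal block, 66 x 101 x 33 mm, behind and left of the machine; bystander. Origin at the centre of its underside

How it is judged (in metres and radians):
On the way, in this order (a step that is already met when the one before it is completed fails the run):
1. the copper lap lies flat on the platen with the spindle through its bore (horizontal distance between copper_lap and platen below 0.003 m and z of copper_lap in the frame of platen below 0.002 m and angle between copper_lap's own z axis and vertical below 0.04 rad), for 0.2 s.
2. the collar is over the spindle and has dropped with a keyway over the cross pin (horizontal distance between collar and platen below 0.004 m and z of collar in the frame of platen below 0.0345 m), for 0.1 s.
At the end, for the whole second after the job is handed in: The copper lap lies flat on the platen (underside within 2 mm of it, centred within 3 mm, within 0.04 rad of level), the collar is keyed over the pin and at most 2 mm off the lap's hub, centred within 3 mm and upright within 0.06 rad, and the fingers still hold it down against the spring, at rest (all of step 1 and horizontal distance between collar and platen below 0.003 m and z of collar in the frame of copper_lap below 0.028 m and angle between collar's own z axis and vertical below 0.06 rad and contact force between the fingers and collar above 1 N and linear speed of collar below 0.02 m/s); the arm keeps its last pose, push and grip.
It fails at once if the copper lap drops down the spindle instead of being lowered (horizontal distance between copper_lap and platen below 0.015 m and z of copper_lap in the frame of platen below 0.06 m and linear speed of copper_lap above 0.45 m/s).
It fails at once if the dark grey lap is moved by more than 3 cm (distance of grey_lap from where it was at the start of the episode above 0.03 m).
It fails at once if the loupe is moved by more than 3 cm (distance of loupe from where it was at the start of the episode above 0.03 m).
It fails at once if the red-lidded pot is moved by more than 3 cm (distance of red_pot from where it was at the start of the episode above 0.03 m).
It fails at once if the charcoal block is moved by more than 3 cm (distance of charcoal from where it was at the start of the episode above 0.03 m).
It also fails if it takes over 72 s, if anything falls off the work surface, if the arm or the gripper's body presses on something with over 40 N, if the wrist force passes 120 N, or if a joint passes its speed limit or range.

## Working session

There is one attempt and no reset: what is moved stays moved. The work goes in short steps, Python scripts to look and compute and a tool call to move; the robot and the scene stay as the last step left them, time stands still between calls to the robot, and variables do not carry over. Pictures are saved under pics/ and viewed, at most 10 in all, crops included, and the job is handed in when it is done.

Besides the shell and the picture viewer there is one more tool, called by a JSON object that holds its "method" and its "body". arm_command: Moves the arm, as the interface text tells. Its arguments: {"type":"object","properties":{"increments":{"type":"array","items":{"type":"array"}},"claw":{"type":"number"},"force":{"type":"number"}},"required":["increments"]}

```bash
mkdir -p pics
cat > h.py <<'E'
from station import *
import numpy as np, cv2
def grab(n):
    s=get_state(); im,d=snapshot(n); return s,im,d
def cloud(n,s,d):
    p=camera_params(n); v,u=np.mgrid[0:384,0:512]
    K=np.array([[p['fx'],0,p['cx']],[0,p['fy'],p['cy']],[0,0,1.]])
    xy=cv2.undistortPoints(np.stack([u,v],-1).reshape(-1,1,2).astype(float),K,np.array([p['k1'],0,0,0.])).reshape(384,512,2)
    P=np.concatenate([xy*d[...,None],d[...,None]],-1)
    if n=='wrist':
        T=p['T_tool_cam']; T=np.array(T); P=P@T[:3,:3].T+T[:3,3]
        return P@np.array(s['ee_rot']).T+np.array(s['position'])
    E=np.array(p['extrinsics']); return (P-E[:3,3])@E[:3,:3]
E
python3 - <<'E'
from h import *
for n in ['scene','top']:
    s,im,d=grab(n); np.savez(f'{n}.npz',P=cloud(n,s,d),im=im,d=d)
    cv2.imwrite(f'pics/{n}.png',cv2.resize(im[...,::-1],(800,600)))
print(s['position'],s['ee_rot'],s['wrist_force'],s['grip_width'],s['time_s'])
E
```

```text
[0.22567009 0.52832835 0.24445268] [[-9.19586221e-01  3.92887174e-01 -9.22694243e-04]
 [ 3.92888179e-01  9.19584988e-01 -1.52585899e-03]
 [ 2.49005348e-04 -1.76567456e-03 -9.99998410e-01]] [-0.13388719 -0.03880273  0.64662515] 0.08521380922232151 0.05
```

View pics/top.png

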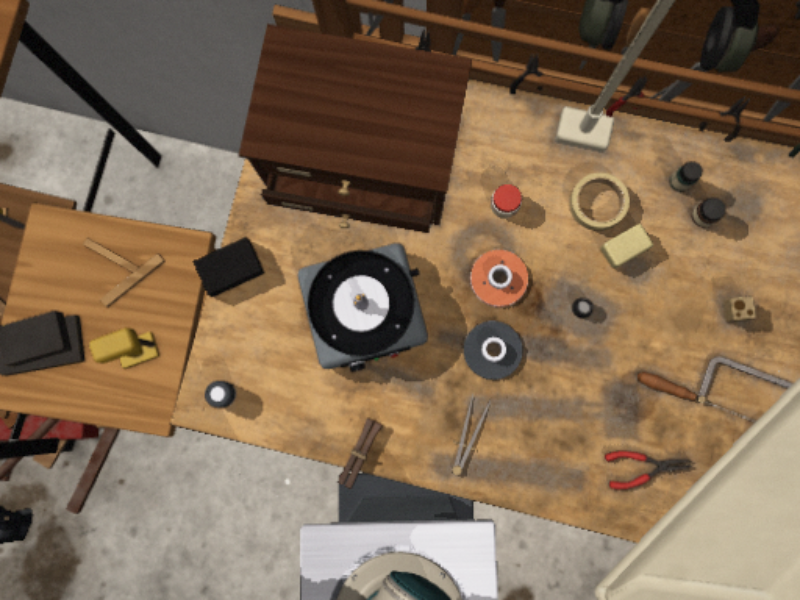

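View pics/scene.png

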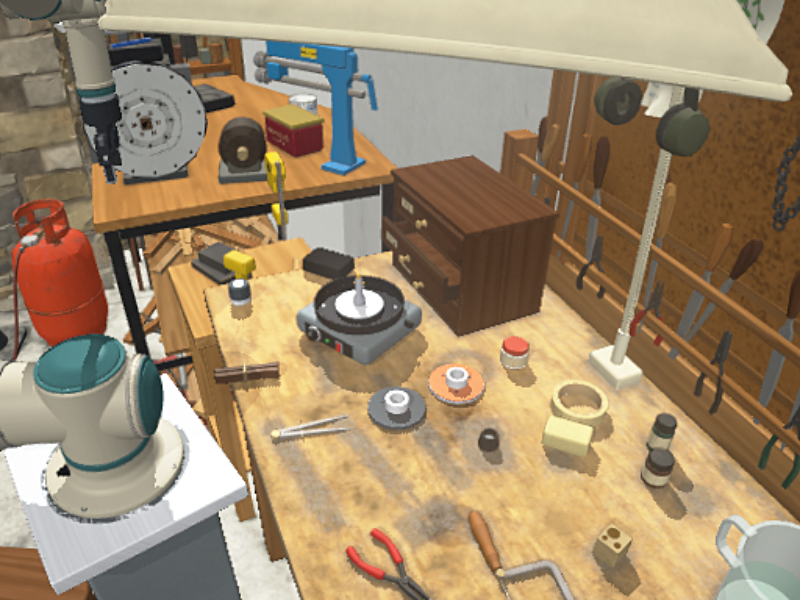

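The machine is at (360,300), the copper lap at (499,277), the grey lap at (493,350) and the red pot at (506,200), all in the 800x600 top view. The charcoal is at (228,266). The tall object at (220,393) is probably the collar, and the one at (582,308) the loupe. I'll check both by height.

Run:
```python
from h import *
z=np.load('top.npz');P=z['P'];im=z['im']
def rep(name,u,v,r,lo,hi):
    u*=.64;v*=.64;r*=.64
    V,U=np.mgrid[0:384,0:512];m=((U-u)**2+(V-v)**2<r*r)&(z['d']>0)
    Q=P[m];print(name,'zmax %.4f'%Q[:,2].max())
    Q=Q[(Q[:,2]>lo)&(Q[:,2]<hi)]
    if len(Q)<5: print(' few');return
    (c,rad)=cv2.minEnclosingCircle(Q[:,:2].astype(np.float32))
    print('  n',len(Q),'circ',np.round(c,4),round(rad,4),'mean',Q.mean(0).round(4),'medz',np.median(Q[:,2]).round(4))
rep('cu hub',499,277,30,.019,.035)
rep('cu disc',499,277,45,.004,.035)
rep('grey disc',493,350,45,.004,.035)
rep('grey hub',493,350,30,.019,.035)
rep('left obj',220,393,28,.03,.06)
rep('left obj low',220,393,28,.015,.06)
rep('right obj',582,308,25,.015,.06)
rep('platen',360,300,40,.06,.072)
rep('pan',360,300,70,.071,.082)
rep('spindle',360,300,15,.1,.15)
rep('pot',506,200,25,.03,.06)
rep('bench',560,380,15,-.02,.02)
c=im[int(340*.64):int(440*.64),int(160*.64):int(280*.64)]
c2=im[int(250*.64):int(350*.64),int(300*.64):int(420*.64)]
cv2.imwrite('pics/c.png',cv2.resize(np.hstack([c,c2])[...,::-1],None,fx=5,fy=5,interpolation=2))
s=np.load('scene.npz');PS=s['P']
for nm,u,v,r,lo,hi in [('left',238,292,16,.03,.06),('cuhub',457,375,20,.019,.035),('right',488,440,14,.015,.05),('spin',360,290,14,.1,.15)]:
    u*=.64;v*=.64;r*=.64
    V,U=np.mgrid[0:384,0:512];m=((U-u)**2+(V-v)**2<r*r)&(s['d']>0);Q=PS[m];print(nm,Q[:,2].max());Q=Q[(Q[:,2]>lo)&(Q[:,2]<hi)]
    if len(Q): print(Q.min(0),Q.max(0),Q.mean(0),len(Q))
```

```text
cu hub zmax 0.0321
  n 106 circ [ 0.5533 -0.1847] 0.02 mean [ 0.5527 -0.1846  0.0264] medz 0.0262
cu disc zmax 0.0321
  n 1148 circ [ 0.5537 -0.1844] 0.0786 mean [ 0.5521 -0.1849  0.0101] medz 0.0087
grey disc zmax 0.0330
  n 1176 circ [ 0.4291 -0.1701] 0.0766 mean [ 0.4292 -0.1679  0.01  ] medz 0.0087
grey hub zmax 0.0330
  n 104 circ [ 0.43   -0.1686] 0.0195 mean [ 0.4291 -0.1689  0.0267] medz 0.027
left obj zmax 0.0490
  n 242 circ [0.3653 0.2887] 0.0224 mean [0.3654 0.2876 0.0413] medz 0.0416
left obj low zmax 0.0490
  n 266 circ [0.3653 0.2885] 0.0226 mean [0.3652 0.2862 0.0395] medz 0.0412
right obj zmax 0.0309
  n 68 circ [ 0.4969 -0.3214] 0.0156 mean [ 0.4965 -0.32    0.0228] medz 0.0227
platen zmax 0.1364
  n 1142 circ [0.512  0.0512] 0.0666 mean [0.5087 0.0499 0.0664] medz 0.0672
pan zmax 0.1364
  n 426 circ [0.5078 0.049 ] 0.0873 mean [0.5104 0.0509 0.0749] medz 0.0745
spindle zmax 0.1364
  n 37 circ [0.5066 0.049 ] 0.0098 mean [0.5057 0.0484 0.123 ] medz 0.1228
pot zmax 0.0500
  n 275 circ [ 0.6827 -0.2008] 0.0258 mean [ 0.6824 -0.1995  0.0416] medz 0.0422
bench zmax 0.0067
  n 288 circ [ 0.3759 -0.2805] 0.0255 mean [ 0.3756 -0.2802  0.0004] medz 0.0005
left 0.04550165799248363
[0.34394335 0.26285542 0.0302219 ] [0.3894274  0.31235948 0.04550166] [0.36442821 0.28080074 0.04001748] 123
cuhub 0.02910929538493411
[ 0.5326485  -0.20668713  0.01900873] [ 0.57276397 -0.16567938  0.0291093 ] [ 0.55189548 -0.18622338  0.02441103] 92
right 0.028119502015526713
[ 0.48039945 -0.34053381  0.015362  ] [ 0.51091275 -0.31056104  0.0281195 ] [ 0.4947487  -0.32596553  0.02135873] 87
spin 0.12819387775447955
[0.49976704 0.04109537 0.1001931 ] [0.51422575 0.05420975 0.12819388] [0.50525433 0.04605092 0.11437595] 44
```

View pics/c.png

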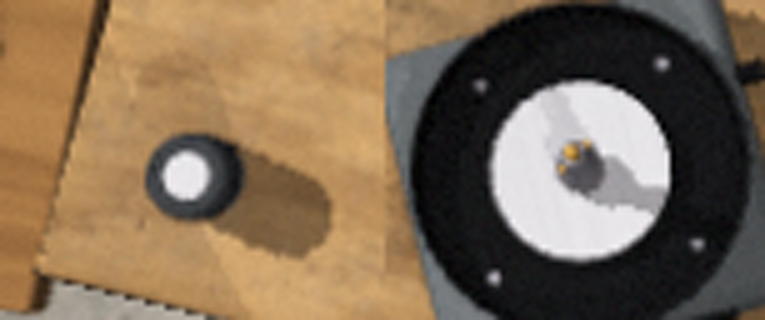

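The left object is 42 mm tall and 44 mm across, so it's the collar, standing upright. The right one is 26 mm tall and is the loupe. The pin runs up and to the right in the picture. First I'll square the tool to the world axes and go above the spindle.

{"method": "arm_command", "body": {"increments": [[[0,0,0],-7.7],[[0,0,0],-7.7],[[0,0,0],-7.7],[[0,0,0],0]]}}

```text
time_s: 0.6
position: [0.2258, 0.5286, 0.2449]
ee_rot: [[-1.0, 0.002, -0.0], [0.002, 1.0, -0.001], [0.0, -0.001, -1.0]]
wrist_force: [-0.5, -0.0, -0.2]
grip_width: 0.0851
gripper_force: 0.0
```

{"method": "arm_command", "body": {"increments": [[[-0.56,-0.96,0],0],[[-0.56,-0.96,0],0],[[-0.56,-0.96,0],0],[[-0.56,-0.96,0],0],[[-0.56,-0.96,0],0],[[-0.56,-0.96,0],0],[[-0.56,-0.96,0],0],[[-0.56,-0.96,0],0],[[-0.56,-0.96,0],0],[[-0.56,-0.96,0],0]]}}

```text
time_s: 1.85
position: [0.3661, 0.2878, 0.2452]
ee_rot: [[-1.0, 0.003, -0.0], [0.003, 1.0, -0.0], [0.0, -0.0, -1.0]]
wrist_force: [1.0, -1.0, -0.2]
grip_width: 0.0854
gripper_force: 0.0
```

{"method": "arm_command", "body": {"increments": [[[-0.56,-0.96,0],0],[[-0.56,-0.96,0],0],[[-0.56,-0.96,0],0],[[-0.56,-0.96,0],0],[[-0.56,-0.96,0],0],[[-0.56,-0.96,0],0],[[-0.56,-0.96,0],0],[[-0.56,-0.96,0],0],[[-0.56,-0.96,0],0],[[-0.56,-0.96,0],0]]}}

```text
time_s: 3.1
position: [0.5059, 0.0478, 0.2451]
ee_rot: [[-1.0, 0.003, -0.0], [0.003, 1.0, 0.0], [0.0, 0.0, -1.0]]
wrist_force: [0.1, 0.2, 0.6]
grip_width: 0.0853
gripper_force: 0.0
```

{"method": "arm_command", "body": {"increments": [[[0,0,0],0],[[0,0,0],0]]}}

```text
time_s: 3.35
position: [0.5051, 0.0491, 0.2451]
ee_rot: [[-1.0, 0.002, -0.001], [0.002, 1.0, 0.001], [0.001, 0.001, -1.0]]
wrist_force: [-0.0, -0.5, 0.5]
grip_width: 0.0858
gripper_force: 0.0
```

Run:
```python
from h import *
s,im,d=grab('wrist');P=cloud('wrist',s,d);np.savez('w1.npz',P=P,im=im,d=d)
print(s['position'],s['q'])
cv2.imwrite('pics/w1.png',cv2.resize(im[...,::-1],(800,600)))
def st(lo,hi,c=(0.5075,.049),r=.1):
    Q=P[(P[...,2]>lo)&(P[...,2]<hi)&(d>0)&(np.hypot(P[...,0]-c[0],P[...,1]-c[1])<r)]
    if len(Q)<4:print('few');return
    cc,rr=cv2.minEnclosingCircle(Q[:,:2].astype(np.float32));print(lo,len(Q),np.round(cc,4),round(rr,4),Q.mean(0).round(4),np.median(Q[:,2]))
st(.121,.126,r=.02);st(.128,.14,r=.015);st(.1,.12,r=.02);st(.064,.071,r=.06);st(.073,.08)
```

```text
[0.50506392 0.04907175 0.24505711] [-2.34196234e+00  1.00058238e+01  9.41231373e+01  4.54121565e-02
  7.59347514e+01 -9.22430548e+01]
0.121 107 [0.5073 0.051 ] 0.007 [0.505  0.0511 0.1237] 0.12367835367449204
0.128 81 [0.5071 0.0509] 0.0039 [0.5063 0.051  0.1332] 0.13362989422888683
0.1 111 [0.5077 0.0514] 0.0106 [0.5027 0.051  0.1118] 0.11406698123307749
0.064 5286 [0.5071 0.0513] 0.0461 [0.5044 0.0512 0.0683] 0.06834269754277134
0.073 2014 [0.5077 0.0507] 0.0873 [0.5051 0.0506 0.0759] 0.07606474109108217
```

View pics/w1.png

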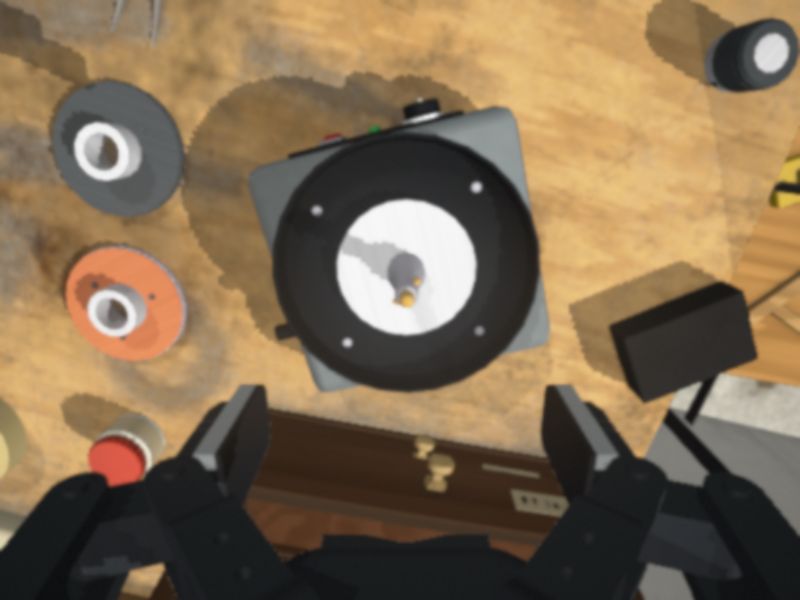

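The wrist view shows the spindle at (405,280), the pin ends at about (417,281) and (398,300), and the copper lap at (117,313). Spindle, platen and pan all give the same axis, (0.507,0.051). Next, the copper lap.

{"method": "arm_command", "body": {"increments": [[[-0.19,-0.94,0],0],[[-0.19,-0.94,0],0],[[-0.19,-0.94,0],0],[[-0.19,-0.94,0],0],[[-0.19,-0.94,0],0],[[-0.19,-0.94,0],0],[[-0.19,-0.94,0],0],[[-0.19,-0.94,0],0],[[-0.19,-0.94,0],0],[[-0.19,-0.94,0],0]]}}

```text
time_s: 4.65
position: [0.5533, -0.1875, 0.2453]
ee_rot: [[-1.0, 0.0, 0.0], [0.0, 1.0, 0.0], [-0.0, 0.0, -1.0]]
wrist_force: [0.6, -0.4, -0.1]
grip_width: 0.0855
gripper_force: 0.0
```

{"method": "arm_command", "body": {"increments": [[[0,0,1],0],[[0,0,1],0],[[0,0,1],0],[[0,0,1],0],[[0,0,0],0],[[0,0,0],0]]}}

```text
time_s: 5.4
position: [0.5537, -0.1871, 0.1461]
ee_rot: [[-1.0, 0.001, 0.001], [0.001, 1.0, -0.0], [-0.001, -0.0, -1.0]]
wrist_force: [-0.6, 0.4, 0.2]
grip_width: 0.0855
gripper_force: 0.0
```

```bash
cat >> h.py <<'E'
def st(P,d,lo,hi,c,r):
    Q=P[(P[...,2]>lo)&(P[...,2]<hi)&(d>0)&(np.hypot(P[...,0]-c[0],P[...,1]-c[1])<r)]
    if len(Q)<4:print('few');return
    cc,rr=cv2.minEnclosingCircle(Q[:,:2].astype(np.float32));print(lo,len(Q),np.round(cc,4),round(rr,4),Q.mean(0).round(4),np.median(Q[:,2]).round(4))
E
python3 - <<'E'
from h import *
s,im,d=grab('wrist');P=cloud('wrist',s,d)
print(s['position'],s['ee_rot'])
for lo,hi,r in [(.023,.03,.03),(.005,.011,.056)]: st(P,d,lo,hi,(.5535,-.1845),r)
E
```

```text
[ 0.55371406 -0.1870857   0.14608261] [[-9.99998835e-01  8.59442370e-04  1.26148103e-03]
 [ 8.58842296e-04  9.99999518e-01 -4.76154996e-04]
 [-1.26188965e-03 -4.75071028e-04 -9.99999091e-01]]
0.023 871 [ 0.5532 -0.1829] 0.0199 [ 0.5523 -0.1829  0.026 ] 0.0261
0.005 7230 [ 0.5532 -0.1829] 0.0501 [ 0.5494 -0.1829  0.0083] 0.0083
```

{"method": "arm_command", "body": {"increments": [[[0.02,0.17,0.7],0],[[0,0,0.8],0],[[0,0,0.8],0],[[0,0,0.8],0],[[0,0,0.8],0],[[0,0,0.5],0],[[0,0,0.2],0],[[0,0,0],0]], "claw": 52}}

```text
time_s: 6.45
position: [0.5529, -0.1823, 0.0306]
ee_rot: [[-1.0, 0.001, 0.001], [0.001, 1.0, -0.0], [-0.001, -0.0, -1.0]]
wrist_force: [0.1, -0.4, -0.1]
grip_width: 0.052
gripper_force: 0.0
```

{"method": "arm_command", "body": {"increments": [[[0,0,0.1],0],[[0,0,0.1],0],[[0,0,0],0]]}}

```text
time_s: 6.82
position: [0.5524, -0.1821, 0.0253]
ee_rot: [[-1.0, 0.001, -0.0], [0.001, 1.0, 0.0], [0.0, 0.0, -1.0]]
wrist_force: [-0.4, -0.4, 0.1]
grip_width: 0.0519
gripper_force: 0.0
```

{"method": "arm_command", "body": {"increments": [[[0,0,0],0],[[0,0,0],0],[[0,0,0],0],[[0,0,0],0]], "claw": 30, "force": 60}}

```text
time_s: 7.32
position: [0.5527, -0.1826, 0.0261]
ee_rot: [[-1.0, 0.0, 0.001], [0.0, 1.0, -0.001], [-0.001, -0.001, -1.0]]
wrist_force: [-1.0, -0.1, 6.5]
grip_width: 0.0377
gripper_force: 59.6
```

{"method": "arm_command", "body": {"increments": [[[0,0,-0.3],0],[[0,0,-0.8],0],[[0,0,-1],0],[[0,0,-1],0],[[0,0,-1],0],[[0,0,-1],0],[[0,0,-1],0],[[0,0,-0.5],0],[[0,0,0],0]]}}

```text
time_s: 8.45
position: [0.5527, -0.1821, 0.1906]
ee_rot: [[-1.0, 0.001, 0.001], [0.001, 1.0, -0.0], [-0.001, -0.0, -1.0]]
wrist_force: [-0.4, 0.7, -2.4]
grip_width: 0.0376
gripper_force: 60.7
```

Run:
```python
from h import *
s,im,d=grab('wrist');P=cloud('wrist',s,d)
print(s['position'],s['grip_width'],s['wrist_force'])
z=s['position'][2]; c=s['position'][:2]
for lo,hi,r in [(z-.006,z+.007,.03),(z-.024,z-.011,.056)]:
    st(P,d,lo,hi,c,r)
R=P[(np.abs(P[...,2]-(z-.0175))<.008)&(d>0)&(np.hypot(P[...,0]-c[0],P[...,1]-c[1])<.055)&(np.hypot(P[...,0]-c[0],P[...,1]-c[1])>.024)]
A=np.c_[R[:,:2]-c,np.ones(len(R))];print('plane',np.linalg.lstsq(A,R[:,2],rcond=None)[0])
cv2.imwrite('pics/w2.png',im[...,::-1])
```

```text
[ 0.55268154 -0.18213281  0.19061741] 0.03763130977017449 [-0.38594484  0.72142633 -2.41725769]
0.18461741055468428 3722 [ 0.5465 -0.1822] 0.0293 [ 0.5507 -0.1817  0.1903] 0.1905
0.1666174105546843 15182 [ 0.5531 -0.1813] 0.0499 [ 0.5399 -0.1812  0.1728] 0.1728
plane [0.00769465 0.0029735  0.17280003]
```

View pics/w2.png

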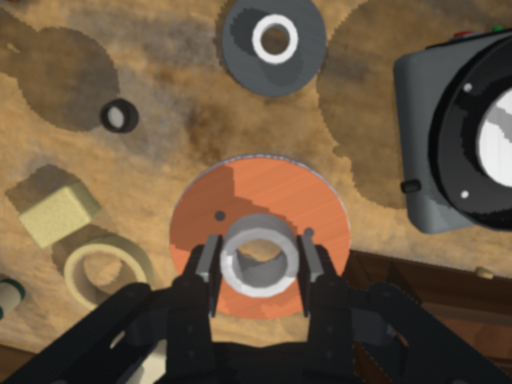

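The lap is held by its hub and level, with its centre within 1 mm of the TCP. Carrying it over the spindle.

{"method": "arm_command", "body": {"increments": [[[0.1,0.4,0],0],[[0.2,0.9,0],0],[[0.2,1,0],0],[[0.2,1,0],0],[[0.2,1,0],0],[[0.2,1,0],0],[[0.2,1,0],0],[[0.2,1,0],0],[[0.2,1,0],0],[[0.1,0.7,0],0]]}}

```text
time_s: 9.75
position: [0.506, 0.0451, 0.1899]
ee_rot: [[-1.0, -0.001, -0.001], [-0.001, 1.0, 0.001], [0.001, 0.001, -1.0]]
wrist_force: [0.3, 0.2, -3.2]
grip_width: 0.0376
gripper_force: 60.8
```

{"method": "arm_command", "body": {"increments": [[[0.03,0.29,0],0],[[0,0,0],0],[[0,0,0],0]]}}

```text
time_s: 10.12
position: [0.5071, 0.0495, 0.1903]
ee_rot: [[-1.0, 0.001, 0.0], [0.001, 1.0, -0.0], [-0.0, -0.0, -1.0]]
wrist_force: [0.9, -0.5, -3.2]
grip_width: 0.0375
gripper_force: 60.8
```

Run:
```python
from h import *
s,im,d=grab('wrist');P=cloud('wrist',s,d)
print(s['position'],s['grip_width'],s['wrist_force'])
z=s['position'][2]; c=s['position'][:2]
st(P,d,z-.024,z-.011,c,.056); st(P,d,.128,.14,c,.012)
st(P,d,.073,.08,(.507,.051),.1)
cv2.imwrite('pics/w3.png',im[...,::-1])
```

```text
[0.50711942 0.04949824 0.1902728 ] 0.03754754063036323 [ 0.86760447 -0.499675   -3.1793299 ]
0.1662728004871571 15189 [0.5077 0.0505] 0.05 [0.4943 0.0504 0.1725] 0.1725
few
0.073 1898 [0.5066 0.0507] 0.0875 [0.4655 0.0507 0.0759] 0.0761
```

View pics/w3.png

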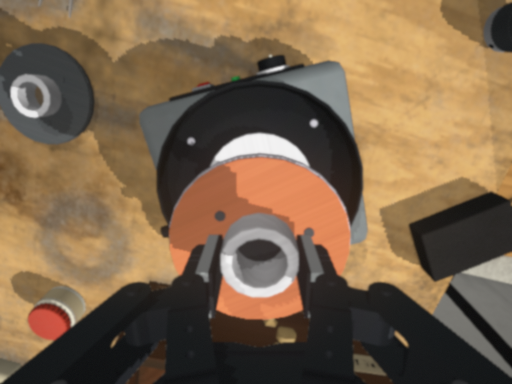

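Lap and spindle are aligned to within 1 mm, so I'm lowering it.

{"method": "arm_command", "body": {"increments": [[[0.01,0.02,0.4],0],[[0,0,0.4],0],[[0,0,0.4],0],[[0,0,0.4],0],[[0,0,0.4],0],[[0,0,0.4],0],[[0,0,0.3],0],[[0,0,0.2],0]]}}

```text
time_s: 11.18
position: [0.5066, 0.0506, 0.1173]
ee_rot: [[-1.0, 0.001, -0.0], [0.001, 1.0, 0.0], [0.0, 0.0, -1.0]]
wrist_force: [0.7, -0.0, -3.0]
grip_width: 0.0375
gripper_force: 60.8
```

{"method": "arm_command", "body": {"increments": [[[0,0,0.1],0],[[0,0,0.1],0],[[0,0,0.1],0],[[0,0,0.1],0],[[0,0,0.1],0],[[0,0,0],0]]}}

```text
time_s: 11.92
position: [0.5065, 0.0506, 0.1051]
ee_rot: [[-1.0, 0.001, -0.0], [0.001, 1.0, 0.0], [0.0, 0.0, -1.0]]
wrist_force: [-0.4, 0.1, -4.0]
grip_width: 0.0377
gripper_force: 60.8
```

{"method": "arm_command", "body": {"increments": [[[0,0,0.1],0],[[0,0,0.1],0],[[0,0,0.1],0],[[0,0,0.08],0],[[0,0,0.04],0],[[0,0,0],0]]}}

```text
time_s: 12.68
position: [0.5066, 0.0506, 0.0947]
ee_rot: [[-1.0, 0.001, -0.0], [0.001, 1.0, 0.0], [0.0, 0.0, -1.0]]
wrist_force: [0.7, -0.4, -3.1]
grip_width: 0.0378
gripper_force: 60.8
```

{"method": "arm_command", "body": {"increments": [[[0,0,0.04],0],[[0,0,0.04],0],[[0,0,0],0]]}}

```text
time_s: 13.05
position: [0.5068, 0.0507, 0.0941]
ee_rot: [[-1.0, 0.0, 0.001], [0.0, 1.0, 0.0], [-0.001, 0.0, -1.0]]
wrist_force: [-2.6, 0.0, 5.7]
grip_width: 0.0375
gripper_force: 61.7
```

Contact on the platen. Releasing and rising.

{"method": "arm_command", "body": {"increments": [[[0,0,0],0],[[0,0,0],0],[[0,0,0],0]], "claw": 70}}

```text
time_s: 13.42
position: [0.5069, 0.0506, 0.0928]
ee_rot: [[-1.0, 0.001, 0.0], [0.001, 1.0, 0.0], [-0.0, 0.0, -1.0]]
wrist_force: [0.1, -0.1, -0.0]
grip_width: 0.0703
gripper_force: 0.0
```

{"method": "arm_command", "body": {"increments": [[[0,0,-0.5],0],[[0,0,-1],0],[[0,0,-1],0],[[0,0,-1],0],[[0,0,-1],0],[[0,0,-1],0],[[0,0,-0.5],0],[[0,0,0],0]]}}

```text
time_s: 14.42
position: [0.5071, 0.0506, 0.2438]
ee_rot: [[-1.0, 0.001, 0.002], [0.001, 1.0, 0.0], [-0.002, 0.0, -1.0]]
wrist_force: [-0.1, 0.5, 0.3]
grip_width: 0.0702
gripper_force: 0.0
```

Run:
```python
from h import *
s,im,d=grab('wrist');P=cloud('wrist',s,d)
print(s['position'],s['grip_width'],s['wrist_force'])
c=(.507,.051)
st(P,d,.072,.08,c,.0515); st(P,d,.09,.098,c,.025); st(P,d,.128,.14,c,.012); st(P,d,.120,.127,c,.02)
cv2.imwrite('pics/w4.png',cv2.resize(im[100:300,150:390][...,::-1],None,fx=3,fy=3,interpolation=2))
```

```text
[0.5070845  0.05058811 0.24379266] 0.07015145520712417 [-0.08468231  0.4558531   0.30273966]
0.072 6034 [0.5076 0.0521] 0.0501 [0.5038 0.0521 0.0763] 0.0764
0.09 691 [0.5073 0.0519] 0.0198 [0.5052 0.0523 0.0939] 0.094
0.128 87 [0.5072 0.0511] 0.0041 [0.5063 0.051  0.133 ] 0.1334
0.12 115 [0.507 0.051] 0.0071 [0.5047 0.0509 0.1236] 0.1238
```

View pics/w4.png

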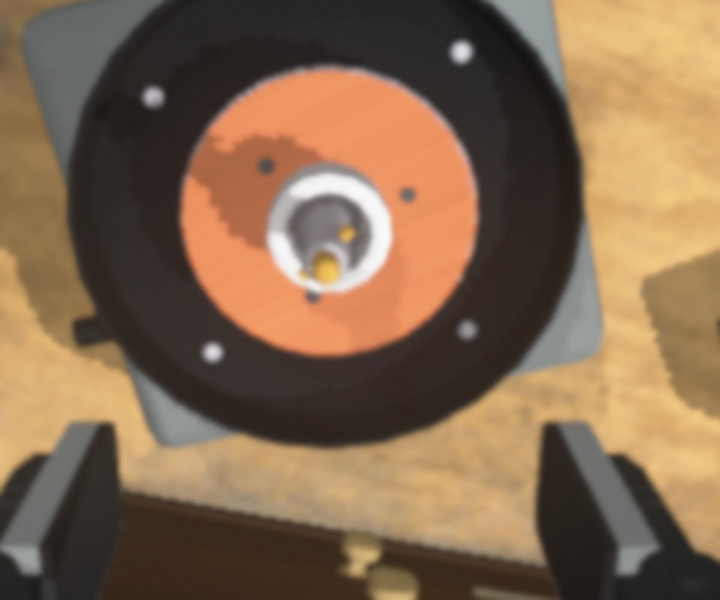

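The lap is seated: hub top at 0.094 m, centred within 1 mm, with the spindle through it. The pin ends show at (347,234) and (304,273) in the crop. Now the collar.

{"method": "arm_command", "body": {"increments": [[[0.56,0.95,0],0],[[0.56,0.95,0],0],[[0.56,0.95,0],0],[[0.56,0.95,0],0],[[0.56,0.95,0],0],[[0.56,0.95,0],0],[[0.56,0.95,0],0],[[0.56,0.95,0],0],[[0.56,0.95,0],0],[[0.56,0.95,0],0]], "claw": 85}}

```text
time_s: 15.72
position: [0.3656, 0.2885, 0.2415]
ee_rot: [[-1.0, 0.001, -0.002], [0.001, 1.0, -0.001], [0.002, -0.001, -1.0]]
wrist_force: [-0.0, 0.7, 0.1]
grip_width: 0.0849
gripper_force: 0.0
```

{"method": "arm_command", "body": {"increments": [[[0,0,0.9],0],[[0,0,0.9],0],[[0,0,0.6],0],[[0,0,0],0],[[0,0,0],0]]}}

```text
time_s: 16.35
position: [0.3669, 0.2882, 0.1828]
ee_rot: [[-1.0, 0.001, -0.0], [0.001, 1.0, -0.0], [0.0, -0.0, -1.0]]
wrist_force: [-0.3, 0.8, 0.1]
grip_width: 0.085
gripper_force: 0.0
```

Run:
```python
from h import *
s,im,d=grab('wrist');P=cloud('wrist',s,d)
print(s['position'],s['grip_width'],s['wrist_force'])
c=(.3653,.2885)
st(P,d,.038,.047,c,.03);st(P,d,.004,.047,c,.03)
```

```text
[0.3668662  0.28819561 0.18276455] 0.08502026666124522 [-0.33705031  0.82503133  0.08395068]
0.038 1672 [0.3667 0.2902] 0.0221 [0.3656 0.2903 0.0422] 0.0423
0.004 1945 [0.3662 0.2904] 0.0225 [0.3633 0.2903 0.0399] 0.0421
```

{"method": "arm_command", "body": {"increments": [[[0,0.08,0.8],0],[[0,0,0.9],0],[[0,0,0.9],0],[[0,0,0.9],0],[[0,0,0.9],0],[[0,0,0.8],0],[[0,0,0.6],0],[[0,0,0.4],0],[[0,0,0],0]]}}

```text
time_s: 17.52
position: [0.3668, 0.2902, 0.0277]
ee_rot: [[-1.0, 0.001, -0.0], [0.001, 1.0, -0.0], [0.0, -0.0, -1.0]]
wrist_force: [1.4, -0.1, -0.1]
grip_width: 0.0851
gripper_force: 0.0
```

{"method": "arm_command", "body": {"increments": [[[0,0,0],0],[[0,0,0],0],[[0,0,0],0],[[0,0,0],0],[[0,0,0],0]], "claw": 30, "force": 70}}

```text
time_s: 18.15
position: [0.3672, 0.2904, 0.0288]
ee_rot: [[-1.0, 0.001, 0.001], [0.001, 1.0, 0.001], [-0.001, 0.001, -1.0]]
wrist_force: [-1.0, -0.8, 5.9]
grip_width: 0.0413
gripper_force: 70.5
```

{"method": "arm_command", "body": {"increments": [[[0,0,-0.3],0],[[0,0,-0.8],0],[[0,0,-1],0],[[0,0,-1],0],[[0,0,-1],0],[[0,0,-1],0],[[0,0,-1],0],[[0,0,-1],0],[[0,0,0],0]]}}

```text
time_s: 19.27
position: [0.3677, 0.2908, 0.2072]
ee_rot: [[-1.0, 0.001, 0.004], [0.001, 1.0, 0.002], [-0.004, 0.002, -1.0]]
wrist_force: [0.6, -0.2, -2.1]
grip_width: 0.0415
gripper_force: 71.0
```

Run:
```python
from h import *
s,im,d=grab('wrist');P=cloud('wrist',s,d)
print(s['position'],s['grip_width'],s['wrist_force'])
z=s['position'][2];c=s['position'][:2]
Q=P[(np.hypot(P[...,0]-c[0],P[...,1]-c[1])<.024)&(d>0)&(P[...,2]>z-.02)];print(np.percentile(Q[:,2]-z,[50,95,99]))
st(P,d,z+.013,z+.021,c,.024)
cv2.imwrite('pics/w5.png',im[...,::-1])
```

```text
[0.36774347 0.29080355 0.20715033] 0.04147279148192619 [ 0.5559544  -0.21077127 -2.08729413]
[0.01444483 0.07422059 0.07942193]
0.22015032900960743 5259 [0.3674 0.291 ] 0.024 [0.3663 0.2917 0.2212] 0.221
```

View pics/w5.png

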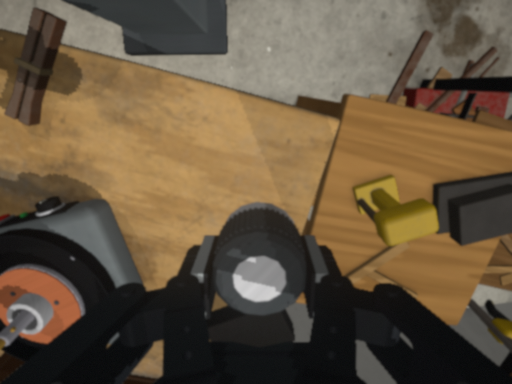

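Collar held upright, its lower end 28 mm below the TCP. Taking it over the spindle.

{"method": "arm_command", "body": {"increments": [[[-0.3,-0.5,0],0],[[-0.57,-0.97,0],0],[[-0.57,-1,0],0],[[-0.57,-1,0],0],[[-0.57,-1,0],0],[[-0.57,-1,0],0],[[-0.57,-1,0],0],[[-0.57,-1,0],0],[[-0.57,-1,0],0],[[-0.57,-0.9,0],0]]}}

```text
time_s: 20.58
position: [0.502, 0.0539, 0.2038]
ee_rot: [[-1.0, 0.001, -0.003], [0.001, 1.0, -0.0], [0.003, -0.0, -1.0]]
wrist_force: [-0.2, 1.1, -2.0]
grip_width: 0.0416
gripper_force: 71.0
```

{"method": "arm_command", "body": {"increments": [[[-0.14,-0.25,0],0],[[0,0,0],0],[[0,0,0],0]]}}

```text
time_s: 20.95
position: [0.5051, 0.0502, 0.205]
ee_rot: [[-1.0, 0.0, -0.001], [0.0, 1.0, 0.001], [0.001, 0.001, -1.0]]
wrist_force: [-0.9, 0.1, -1.5]
grip_width: 0.0412
gripper_force: 71.0
```

Run:
```python
from h import *
s,im,d=grab('wrist');P=cloud('wrist',s,d)
print(s['position'],s['ee_rot'],s['wrist_force'])
p=s['position']
D=P-p; m=(d>0)&(abs(D[...,2]-.0139)<.004)&(np.hypot(D[...,0],D[...,1])<.03)
Q=D[m]
for k in (.003,.008,.012): 
    a=Q[abs(Q[:,1]-.0008)<k]; print('x ext',a[:,0].min(),a[:,0].max(),len(a))
for x in (-.018,-.016,-.014,-.012,.012,.014):
    a=Q[abs(Q[:,0]-x)<.001]
    if len(a):print('x',x,'y ext',a[:,1].min(),a[:,1].max(),(a[:,1].min()+a[:,1].max())/2)
st(P,d,.072,.08,(.507,.051),.0515)
```

```text
[0.50505194 0.05022239 0.20496237] [[-9.99999221e-01  1.26527595e-04 -1.24211991e-03]
 [ 1.25778776e-04  9.99999810e-01  6.02914772e-04]
 [ 1.24219596e-03  6.02758070e-04 -9.99999047e-01]] [-0.8728487   0.05057913 -1.48622083]
x ext -0.022752129210573402 0.021164486669702387 1140
x ext -0.022752129210573402 0.021164486669702387 2986
x ext -0.022752129210573402 0.021164486669702387 4316
x -0.018 y ext -0.012811413914947924 0.015181119484863247 0.0011848527849576615
x -0.016 y ext -0.015168933011271056 0.01687966990947006 0.0008553684490995028
x -0.014 y ext -0.01633587824238982 0.0184082957369242 0.0010362087472671894
x -0.012 y ext -0.025934765524834764 0.027764706978740318 0.0009149707269527768
x 0.012 y ext -0.01619049947871795 0.018347953743663346 0.0010787271324726976
x 0.014 y ext -0.01491298607566495 0.017611160307827535 0.0013490871160812927
0.072 6147 [0.5077 0.052 ] 0.0501 [0.4943 0.0521 0.0763] 0.0764
```

{"method": "arm_command", "body": {"increments": [[[-0.11,0,0],0],[[0,0,0.5],0],[[0,0,0.5],0],[[0,0,0.5],0],[[0,0,0.4],0],[[0,0,0.25],0],[[0,0,0.1],0],[[0,0,0],0],[[0,0,0],0]]}}

```text
time_s: 22.12
position: [0.509, 0.0496, 0.1495]
ee_rot: [[-1.0, 0.001, 0.001], [0.001, 1.0, 0.0], [-0.001, 0.0, -1.0]]
wrist_force: [-0.9, -0.2, -0.9]
grip_width: 0.0411
gripper_force: 71.1
```

{"method": "arm_command", "body": {"increments": [[[0,0,0.06],0],[[0,0,0.06],0],[[0,0,0.06],0],[[0,0,0],0]]}}

```text
time_s: 22.62
position: [0.5085, 0.0496, 0.1444]
ee_rot: [[-1.0, 0.001, -0.0], [0.001, 1.0, 0.0], [0.0, 0.0, -1.0]]
wrist_force: [-0.3, 0.3, -1.6]
grip_width: 0.0414
gripper_force: 71.1
```

{"method": "arm_command", "body": {"increments": [[[0.02,0.01,0.05],0],[[0,0,0.05],0],[[0,0,0.05],0],[[0,0,0.05],0],[[0,0,0],0]]}}

```text
time_s: 23.25
position: [0.5081, 0.0499, 0.1394]
ee_rot: [[-1.0, 0.001, -0.0], [0.001, 1.0, 0.0], [0.0, 0.0, -1.0]]
wrist_force: [0.2, -0.7, -1.8]
grip_width: 0.0414
gripper_force: 71.1
```

{"method": "arm_command", "body": {"increments": [[[0,0,0.05],0],[[0,0,0.05],0],[[0,0,0.05],0],[[0,0,0],0]]}}

```text
time_s: 23.75
position: [0.508, 0.0499, 0.1357]
ee_rot: [[-1.0, 0.001, -0.0], [0.001, 1.0, 0.0], [0.0, 0.0, -1.0]]
wrist_force: [0.2, 0.0, -1.1]
grip_width: 0.0414
gripper_force: 71.1
```

The bore slid over the tip with no side force. Next, down to the pin.

{"method": "arm_command", "body": {"increments": [[[0,0,0.04],0],[[0,0,0.04],0],[[0,0,0],0]]}}

```text
time_s: 24.12
position: [0.5081, 0.0499, 0.1337]
ee_rot: [[-1.0, 0.001, -0.0], [0.001, 1.0, 0.0], [0.0, 0.0, -1.0]]
wrist_force: [-0.2, -0.1, -0.9]
grip_width: 0.0412
gripper_force: 71.1
```

{"method": "arm_command", "body": {"increments": [[[0,0,0.04],0],[[0,0,0.04],0],[[0,0,0],0]]}}

```text
time_s: 24.5
position: [0.5081, 0.0499, 0.1317]
ee_rot: [[-1.0, 0.001, -0.0], [0.001, 1.0, 0.0], [0.0, 0.0, -1.0]]
wrist_force: [-0.1, -0.7, -0.7]
grip_width: 0.0416
gripper_force: 71.1
```

{"method": "arm_command", "body": {"increments": [[[0,0,0.04],0],[[0,0,0.04],0],[[0,0,0.04],0],[[0,0,0],0]]}}

```text
time_s: 25.0
position: [0.5081, 0.0499, 0.1288]
ee_rot: [[-1.0, 0.001, -0.0], [0.001, 1.0, 0.0], [0.0, 0.0, -1.0]]
wrist_force: [0.5, 0.6, -0.9]
grip_width: 0.0413
gripper_force: 71.2
```

No contact at the pin height, so a keyway already happens to line up. Continuing down onto the spring.

{"method": "arm_command", "body": {"increments": [[[0,0,0.05],0],[[0,0,0.05],0],[[0,0,0.05],0],[[0,0,0],0]], "force": 90}}

```text
time_s: 25.5
position: [0.5083, 0.0499, 0.1253]
ee_rot: [[-1.0, 0.001, 0.0], [0.001, 1.0, 0.0], [-0.0, 0.0, -1.0]]
wrist_force: [-0.8, 0.0, 5.8]
grip_width: 0.0408
gripper_force: 90.6
```

{"method": "arm_command", "body": {"increments": [[[0,0,0.05],0],[[0,0,0.05],0],[[0,0,0],0]]}}

```text
time_s: 25.88
position: [0.5083, 0.0499, 0.123]
ee_rot: [[-1.0, 0.001, 0.001], [0.001, 1.0, 0.0], [-0.001, 0.0, -1.0]]
wrist_force: [-2.1, -0.5, 6.2]
grip_width: 0.0407
gripper_force: 90.9
```

Spring force is appearing as expected (about 4 N, rising). I'll push on until it seats.

{"method": "arm_command", "body": {"increments": [[[0,0,0.03],0],[[0,0,0.03],0],[[0,0,0],0]]}}

```text
time_s: 26.25
position: [0.5083, 0.0499, 0.1228]
ee_rot: [[-1.0, 0.001, 0.001], [0.001, 1.0, -0.0], [-0.001, -0.0, -1.0]]
wrist_force: [-5.0, -0.9, 15.3]
grip_width: 0.0408
gripper_force: 91.8
```

{"method": "arm_command", "body": {"increments": [[[0,0,0.03],0],[[0,0,0.03],0],[[0,0,0],0]]}}

```text
time_s: 26.62
position: [0.5084, 0.0499, 0.1228]
ee_rot: [[-1.0, 0.0, 0.002], [0.0, 1.0, -0.0], [-0.002, -0.0, -1.0]]
wrist_force: [-6.8, -0.3, 24.3]
grip_width: 0.0409
gripper_force: 92.8
```

Run:
```python
from h import *
s,im,d=grab('wrist');P=cloud('wrist',s,d)
print(s['position'],s['ee_rot'][:,2],s['wrist_force'],s['ft_torque'])
D=P-s['position']; m=(d>0)&(abs(D[...,2]-.0139)<.006)&(abs(D[...,1]-.001)<.012)&(abs(D[...,0])<.026)
Q=P[m]; print(np.median(Q[:,2]),Q[:,0].min(),Q[:,0].max())
A=np.c_[Q[:,:2]-Q[:,:2].mean(0),np.ones(len(Q))];print('tilt',np.linalg.lstsq(A,Q[:,2],rcond=None)[0])
cv2.imwrite('pics/w6.png',im[...,::-1])
```

```text
[0.50835359 0.04986287 0.12278913] [ 2.04147316e-03 -1.45711703e-04 -9.99997906e-01] [-6.84222338 -0.26925193 24.34680482] [0.02089705 1.15139007 0.02219413]
0.13652085294321614 0.48548825667354367 0.5299437342841942
tilt [ 0.03560728 -0.00139031  0.13629765]
```

View pics/w6.png

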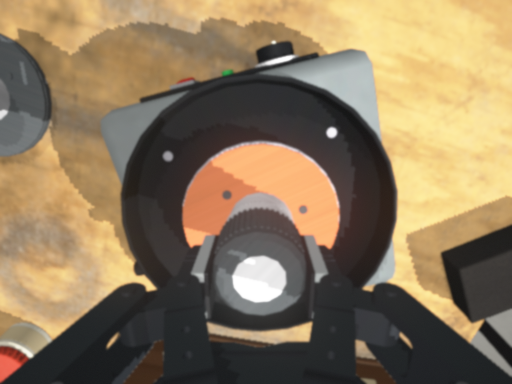

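Hard stop with the collar top at 0.1365 m (0.136 m at home), so it is seated. I'll ease the excess push and the side load, then recheck tilt.

{"method": "arm_command", "body": {"increments": [[[0.03,0,-0.03],0],[[0,0,0],0],[[0,0,0],0],[[0,0,0],0]]}}

```text
time_s: 27.18
position: [0.5083, 0.0498, 0.1228]
ee_rot: [[-1.0, 0.001, 0.003], [0.001, 1.0, -0.0], [-0.003, -0.0, -1.0]]
wrist_force: [-4.0, 0.3, 17.9]
grip_width: 0.041
gripper_force: 92.1
```

Run:
```python
from h import *
s,im,d=grab('wrist');P=cloud('wrist',s,d)
print(s['position'],s['wrist_force'],s['ft_torque'],s['time_s'])
D=P-s['position']; m=(d>0)&(abs(D[...,2]-.0139)<.004)&(np.hypot(D[...,0],D[...,1]-.001)<.015)
Q=P[m]; A=np.c_[Q[:,:2]-Q[:,:2].mean(0),np.ones(len(Q))];print('tilt',len(Q),np.linalg.lstsq(A,Q[:,2],rcond=None)[0])
w=np.load('w1.npz')
R=P[(d>0)&(abs(P[...,2]-.0762)<.004)&(np.hypot(P[...,0]-.5075,P[...,1]-.0515)<.049)];A=np.c_[R[:,:2]-R[:,:2].mean(0),np.ones(len(R))];print('lap',len(R),np.linalg.lstsq(A,R[:,2],rcond=None)[0])
st(P,d,.072,.08,(.507,.051),.0515)
```

```text
[0.50834592 0.04983978 0.12281362] [-4.01614285  0.27093862 17.85860835] [ 0.05148045  0.69074279 -0.02607381] 27.175
tilt 3027 [0.00082027 0.0008472  0.13671164]
lap 9808 [0.00432997 0.00110732 0.07639907]
0.072 10061 [0.5074 0.0515] 0.0499 [0.4873 0.0517 0.0763] 0.0764
```

Collar level to 0.001 rad and seated, lap level, pressing with about 18 N. Handing in.

```bash
python3 -c "
from station import *
print(sign_off())"
```

```text
the job is handed in; nothing more can be done
None
```

The job is handed in: the copper lap lies flat on the platen, and the collar is keyed over the pin and held pressed on the hub with about 18 N. The keyway happened to line up without turning the collar; `sign_off()` returned no verdict.

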